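Take the glue-gun battery out of its bench charger

ROBOT

A 6-joint arm with a two-finger parallel gripper is mounted at the origin on the work surface. World frame = base frame: x ahead of the robot, y to its left, z up, the work surface at z = 0. Lengths are in mm, angles in rad, forces in N, time in s.
With the tool pointing down it reaches from about 400 to 925 mm from the base axis. Payload 12.5 kg.
Tool frame: the origin (TCP) lies at the very end of the fingers, on their centre line; the grasp point (between the pads) lies env.grip_point_offset behind it (env.grip_point_offset is the distance from the TCP to the grasp point, in mm); y points along the fingers, z is the direction in which the jaws open and shut, and the axes are right-handed (so a half turn about y gives the same grasp; the last joint's range is limited). The gripper opens to 95 mm and grips with 3 to 60 N. Pads are 20 mm wide; open, the fingers measure 119 mm over their backs; the gripper's body (75 mm by 180 mm) begins 59 mm behind the grasp point.
Start: joints at [-1.356, 0.491, 1.559, -0, 1.092, -0.106], TCP at [197.102, -593.125, 214.661] pointing down, gripper open.
Joint ranges: [-3.1, 3.1], [-0.84, 2.19], [0.05, 2.79], [-1.13, 4.28], [0.06, 2.93], [-2.69, 2.69]. Speed limits (rad/s): [2.22, 2.22, 2.79, 3.14, 3.14, 3.14].

INTERFACE

Orientations are given as [roll, pitch, yaw] about the fixed x, y, z axes, in that order (R = Rz(yaw) Ry(pitch) Rx(roll)).
In Python, from cell import readout, read_camera, env, nets gives the robot as it stands.
- The arm moves only by the tool apply_moves, never from a script. Its argument "increments" is a list of rows, each a list of 3 entries, a list of its own where there are three numbers: the shift along the tool's x, y, z in cm, then the turn, a rotation vector about the tool's x, y, z in degrees, then the finger opening in cm, from 0 to 9.51. A call has exactly 5 rows; each row shifts and turns the pose as measured when the row begins, along the tool's axes as they then stand; what a row does not reach is not made up. A row lasts 1/8 s, in which the tool goes at most 62.5 mm and 10.7 degrees, less where a joint would pass 70% of its speed; a pose out of reach is approached as far as the arm can. A call with a gripper value outside its range is refused whole. The fingers move at their own pace and stop on an object; the grip force is fixed at half the most. Time passes only in rows, so rows that do not move let the fingers close, or fill a call up. It gives the time, the measured TCP pose, the force and the opening at its end, in the units of the state.
- readout.state(): the state, without advancing time (a new reading comes with each control period).
- read_camera(name): name is "side" or "top" or "wrist"; returns a dict with "img" (400x640x3 uint8, red, green, blue), "vfov" (degrees; the focal length in pixels is half the picture's height over the tangent of half this angle, whatever the lens; pixels are square), "cx", "cy" (the principal point, pixels), "rvec" (rotation vector, rad) and "tvec" (3), from world to camera coordinates, as OpenCV has them; the wrist camera has in their place "mount" (4x4, takes a point from camera to tool coordinates, whose origin is the TCP and whose axes are the tool frame's). Camera axes: x right, y down, z forward; pixel columns grow to the right and rows downward; lengths in mm; the calibration is good to about 2 mm. A picture is of the moment at which its call begins: read the wrist's pose just before it. There is no depth.
- env.job_done(): hands the job in, once; it reports no verdict.
Trained networks look in a picture, given as the dict that the camera call returned (one of the last four; its "shot" number tells which), for a name from the list of things; names that differ only in an ending like _2 or _b are one class to them, and where a whole thing is asked for, a point or a joint stands for the part that bears it (a point fixed in the world has none). Each returns a list of dicts, best first, with "confidence" (0 to 1); they miss things now and then, are a little off and sometimes report something else, mostly with a low value. They report only what shows in the picture. A call takes as long as a camera call. They do not tell look-alikes from the thing itself.
- nets.look_for(picture, thing): "point" ([x, y, z] in mm, in the coordinates of the camera as it stood for that picture, good to about 4 mm: the middle of the surface that is visible of it).
- nets.mark_of(picture, thing): "point" ([x, y, z] in mm, in the coordinates of the camera as it stood for that picture, good to about 4 mm: a listed point, or the origin of a listed thing).
The state is a dict: "t": time; "joints": joint angles; "qvel": joint speeds; "tau": joint torques, N m; "eef_pos": TCP position; "tcp_rot": TCP orientation; "ft_force": force on the tool from outside, world axes, zero at the start; "moment": the same for the moment, N m; "opening": opening from 0.0 (shut) to 1.0 (fully open).
Only numpy, scipy, OpenCV 4.12 (cv2) and the standard library are available. Lean on these libraries where they do the work, as an engineer would, in place of code of your own. Each camera call takes 0.05 s, during which the arm holds its last target. There are 200 camera calls.

TASK

The cordless glue gun's spare battery pack is charged. Slide the charger's lock grip all the way to the open end of its track and leave it there, then pinch the pack's two side catches together, lift the pack straight up out of the bay and finish while still holding it by the pinched catches: upright and still, above the charger, with about 12 cm of clear air between pack and charger. Leave the tin, the phone and the glue gun where they are.

Things in the scene. Friction and masses are not known exactly. Their poses are not given: they have to be found in the camera images.
- dock: The charger, a white plastic block fixed to the table, 45 mm high, its position and yaw vary. Origin on the table under the centre of the bay (the well the pack stands in); z up; the block spans x -105 to +52, y -62 to +62 mm in its frame. The bay is open above, its floor 8 mm over the table. The lock's track lies on the top at x = -75 mm, along y.
- pack: The battery pack, a loose black upright block 60 (x) x 30 (y) x 94 mm tall with a 64 x 34 mm cap on top, 0.2 to 0.4 kg. Origin under its middle, z up, axes as the charger's; it stands on the bay floor with 1.2 mm play each side. Metal catch plates on its +y and -y sides, 50 mm apart outside (40 pinched), hook it into the bay. A lug on its -x side lies under the shut lock's tongue.
- catch_left (a joint): Travel of the sprung catch on the pack's +y side: 0 = released, hooked in the charger; 0.005 m = pressed fully in towards the pack. It springs back by itself (1.2 N to start, 4.2 N fully in) and is free of the charger beyond about 0.003 m; a grip of 20 N or more drives it fully in.
- catch_right (a joint): The same for the catch on the pack's -y side.
- catch_left_pad (a point): Point on the outer ribbed face of the +y catch, mid-width, 65 mm above the pack's underside and 25 mm (released) from the pack's middle. The plate is 28 mm wide (x), 4.5 mm thick; its top edge is 15 mm above this point, and the charger's top 28 mm below it while the pack is seated.
- catch_right_pad (a point): The same point on the -y catch.
- lock (a joint): The lock grip, a black block 16 (x) x 20 (y) x 42 mm tall on the charger's top, sliding along the charger's +y: 0 = shut (grip in line with the pack), 0.045 m = fully open at the end stop. Starts at 0 to 0.012, stays where left, takes about 1.5 N. Its flat tongue, 16 mm wide, reaches 30 mm to +x, 10.5 to 17 mm above the charger's top; shut, it lies over the pack's lug and blocks it.
- lock_top (a point): Centre of the top face of the lock grip, 88 mm above the table, at x = -75 mm and y = lock value in the charger's frame. The grip's sides are free to be taken down to the charger's top (45 mm above the table).
- tin: Bystander: closed round tin, 84 mm across, 100 mm tall, origin under its middle, standing beyond the charger. Leave alone.
- phone: Bystander: a phone, 160 x 75 x 9 mm, lying flat to the robot's right; origin under its middle. Leave alone.
- glue_gun: Bystander: the blue glue gun lying on its side to the robot's left, about 250 mm long and 160 mm across, 34 mm high; origin under its barrel. Leave alone.
Things that resemble listed ones, but are neither listed nor needed, are in the scene too. Several things look just like the dock: the one meant starts farthest to the robot's right.

How it is judged (in metres and radians):
On the way, in this order (a step that is already met when the one before it is completed fails the run):
1. the lock is slid fully open while the pack is still seated (value of joint lock above 0.04 m and height (world z) of pack below 0.015 m), for 0.2 s.
2. both catches are pinched in while the pack is still in the bay (value of joint each of catch_left, catch_right above 0.003 m and contact force between the fingers and pack above 2 N and height (world z) of pack below 0.02 m), for 0.05 s.
At the end, for the whole second after the job is handed in: Both catches pressed in over 3 mm, held by the fingers (over 2 N); pack off the charger, underside over 120 mm above the table, within 80 mm sideways of the bay and 0.3 rad of upright, under 30 mm/s; lock open over 40 mm; tin, phone, glue gun within 30 mm of their starts (value of joint each of catch_left, catch_right above 0.003 m and distance of each of tin, phone, glue_gun from where it was at the start of the episode below 0.03 m and contact force between the fingers and pack above 2 N and contact force between pack and dock below 0.1 N and height (world z) of pack above 0.12 m and horizontal distance between pack and dock below 0.08 m and angle between pack's own z axis and vertical below 0.3 rad and linear speed of pack below 0.03 m/s and value of joint lock above 0.04 m); the arm keeps its last pose, push and grip.
It fails at once if the tin is pushed or moved more than 30 mm (distance of tin from where it was at the start of the episode above 0.03 m).
It fails at once if the phone is pushed or moved more than 30 mm (distance of phone from where it was at the start of the episode above 0.03 m).
It fails at once if the glue gun is pushed or moved more than 30 mm (distance of glue_gun from where it was at the start of the episode above 0.03 m).
It also fails if it takes over 48 s, if anything falls off the work surface, if the arm or the gripper's body presses on something with over 40 N, if the wrist force passes 120 N, or if a joint passes its speed limit or range.

## Working session

There is one attempt and no reset: what is moved stays moved. The work goes in short steps, Python scripts to look and compute and a tool call to move; the robot and the scene stay as the last step left them, time stands still between calls to the robot, and variables do not carry over. Pictures are saved under pics/ and viewed, about 8 in all and at most 12, crops included, and the job is handed in when it is done.

Besides the shell and the picture viewer there is one more tool, called after "Emit:" as name([rows], argument=value, ...), one row to a line, values as JSON. apply_moves: Moves the arm, as the interface text tells. Its arguments: {"type":"object","properties":{"increments":{"type":"array"}},"required":["increments"]}

```bash
mkdir -p pics
cat > h.py <<'E'
import numpy as np, cv2
from scipy.spatial.transform import Rotation as R
from cell import readout, read_camera, env, nets
def T():
    s=readout.state(); M=np.eye(4); M[:3,:3]=R.from_euler('xyz',s['tcp_rot']).as_matrix(); M[:3,3]=s['eef_pos']; return M
def shot(n):
    M=T(); p=read_camera(n)
    if n=='wrist': C=M@np.array(p['mount'])
    else:
        C=np.eye(4); r=cv2.Rodrigues(np.array(p['rvec'],float))[0]; C[:3,:3]=r.T; C[:3,3]=-r.T@np.array(p['tvec'],float).ravel()
    return p,C
def w(C,x): return (C@np.r_[x,1])[:3]
def save(p,f): cv2.imwrite('pics/'+f,p['img'][:,:,::-1])
def find(p,C,things,f='mark_of',m=0.2):
    for t in things:
        for d in getattr(nets,f)(p,t):
            if d['confidence']>m: print(f,t,round(d['confidence'],2),w(C,d['point']).round(0))
E
cat > a.py <<'E'
from h import *
s=readout.state(); print(s, env.grip_point_offset)
a=[]
for n in ['top','side','wrist']:
    p,C=shot(n); a.append(p['img']); print(n,C.round(2).tolist())
    find(p,C,['dock','pack','catch_left_pad','catch_right_pad','lock_top','tin','phone','glue_gun'])
cv2.imwrite('pics/top.png',a[0][:,:,::-1]);cv2.imwrite('pics/side.png',a[1][:,:,::-1]);cv2.imwrite('pics/wr.png',a[2][:,:,::-1])
E
python3 a.py
```

```text
{'t': 0.0, 'joints': array([-1.35562197e+00,  4.91551683e-01,  1.55946042e+00,  1.98735174e-05,
        1.09167891e+00, -1.05612446e-01]), 'qvel': array([-1.29908682e-03, -3.11538759e-04,  2.28417718e-04, -1.64232619e-03,
       -3.52479989e-05,  1.57270661e-03]), 'tau': array([ 2.43028808e-03, -6.12638426e+01, -2.58182716e+01,  6.93232007e-02,
        4.82455327e-02, -8.25799111e-05]), 'eef_pos': array([ 197.03731633, -592.87188287,  214.06285836]), 'tcp_rot': array([-1.57188671e+00,  1.33313041e-04, -2.82081510e+00]), 'ft_force': array([ 0.23795606, -0.44065689, -0.26583811]), 'moment': array([-0.01911272,  0.02855889,  0.01115136]), 'opening': 0.9981998137562849} 18.8
top [[0.03, -0.99, 0.17, 265.0], [-1.0, -0.03, -0.01, 90.48], [0.01, -0.17, -0.99, 1669.41], [0.0, 0.0, 0.0, 1.0]]
mark_of dock 0.74 [313. 229.  -2.]
mark_of dock 0.73 [598. 109.   1.]
mark_of dock 0.66 [392. 591.   1.]
mark_of pack 0.59 [595. 100.   7.]
mark_of lock_top 0.69 [596. 407.  -0.]
mark_of lock_top 0.66 [321. 586.  85.]
mark_of lock_top 0.6 [241. 241.  88.]
mark_of lock_top 0.53 [524. 111.  88.]
mark_of ti
[... 230 characters left out ...]
70.0], [0.01, -0.81, -0.58, 789.73], [0.0, 0.0, 0.0, 1.0]]
mark_of dock 0.92 [316. 234.  -2.]
mark_of dock 0.76 [394. 596.  -3.]
mark_of dock 0.7 [595.  99.  -5.]
mark_of pack 0.68 [598. 105.   5.]
mark_of catch_left_pad 0.67 [602. 124.  75.]
mark_of lock_top 0.72 [325. 584.  86.]
mark_of lock_top 0.62 [236. 235.  90.]
mark_of lock_top 0.47 [522. 113.  89.]
mark_of lock_top 0.31 [598.  99.  -6.]
mark_of tin 0.7 [753. 145.  -1.]
mark_of phone 0.9 [ 539. -426.    1.]
mark_of phone 0.6 [599. 410.  -2.]
mark_of glue_gun 0.92 [601. 409.  -1.]
mark_of glue_gun 0.63 [754. 146.   1.]
wrist [[0.32, -0.92, -0.25, 266.28], [-0.95, -0.3, -0.08, -570.52], [0.0, 0.26, -0.97, 386.18], [0.0, 0.0, 0.0, 1.0]]
```

View pics/top.png

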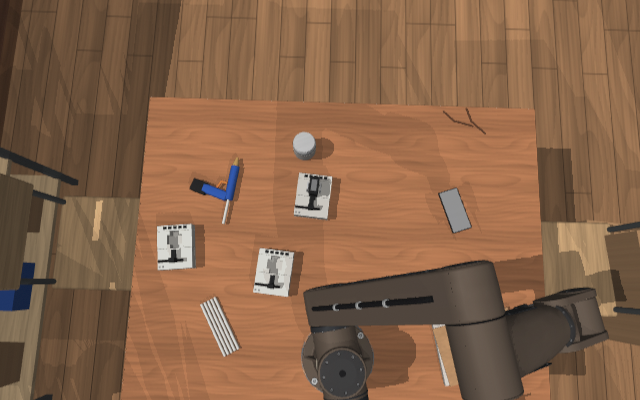

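View pics/side.png

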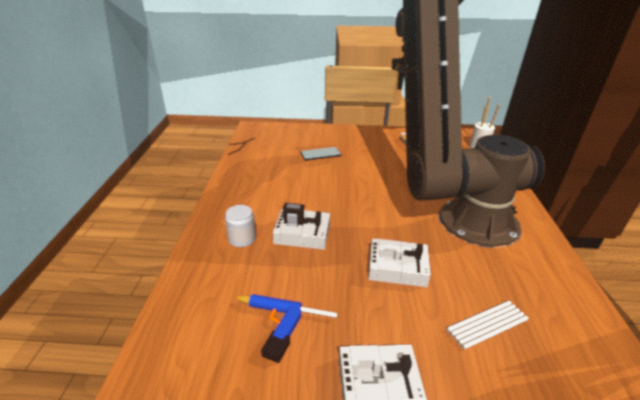

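The target is the dock at about (597,104). It is the rightmost in top-view pixels (314,196), and it holds the black pack, with its lock toward the robot. I'll move the wrist camera over it.

Emit:
apply_moves([
  [[-4,-0.4,-3.6],[0,0,0],9.5],
  [[-4,-0.4,-3.6],[0,0,0],9.5],
  [[-4,-0.4,-3.6],[0,0,0],9.5],
  [[-4,-0.4,-3.6],[0,0,0],9.5],
  [[-4,-0.4,-3.6],[0,0,0],9.5],
])

```text
t: 1.98
eef_pos: [332.1, -355.3, 234.3]
tcp_rot: [-1.57, 0.0, -2.826]
ft_force: [-0.3, -0.2, 0.0]
opening: 1.0
```

Emit:
apply_moves([
  [[-4,-0.4,-3.6],[0,0,0],9.5],
  [[-4,-0.4,-3.6],[0,0,0],9.5],
  [[-4,-0.4,-3.6],[0,0,0],9.5],
  [[-4,-0.4,-3.6],[0,0,0],9.5],
  [[-4,-0.4,-3.6],[0,0,0],9.5],
])

```text
t: 2.6
eef_pos: [469.9, -114.3, 256.1]
tcp_rot: [-1.568, 0.002, -2.827]
ft_force: [0.9, -1.3, -0.8]
opening: 1.0
```

Emit:
apply_moves([
  [[-3.7,0,-3.6],[0,0,0],9.5],
  [[-3.7,0,-3.6],[0,0,0],9.5],
  [[-3.7,0,-3.6],[0,0,0],9.5],
  [[-3.7,0,-3.6],[0,0,0],9.5],
  [[-3.7,0,-3.6],[0,0,0],9.5],
])

```text
t: 3.22
eef_pos: [593.7, 122.9, 257.4]
tcp_rot: [-1.566, 0.005, -2.826]
ft_force: [0.5, -0.4, 1.0]
opening: 0.997
```

Emit:
apply_moves([
  [[0,0,0],[0,6,0],9.5],
  [[0,0,0],[0,6,0],9.5],
  [[0,0,0],[0,6,0],9.5],
  [[0,0,0],[0,6,0],9.5],
  [[0,0,0],[0,0,0],9.5],
])

```text
t: 3.85
eef_pos: [594.5, 127.2, 256.2]
tcp_rot: [-1.569, 0.006, 3.031]
ft_force: [-0.3, -0.1, -0.5]
opening: 1.0
```

```bash
cat > b.py <<'E'
from h import *
s=readout.state(); print(s['t'],s['eef_pos'].round(1),s['tcp_rot'].round(3),s['joints'].round(2))
p,C=shot('wrist'); save(p,'w1.png'); print(p['vfov'],p['cx'],p['cy'],C.round(3).tolist())
np.savez('w1',C=C,K=[p['vfov'],p['cx'],p['cy']])
find(p,C,['dock','pack','catch_left_pad','catch_right_pad','lock_top'])
E
python3 b.py
```

```text
3.85 [594.5 127.2 256.2] [-1.569  0.006  3.031] [ 0.1   0.43  1.55 -0.    1.16  1.79]
60.10632439962612 321.2856419810925 200.49510516498006 [[-0.11, -0.961, -0.253, 666.003], [-0.994, 0.107, 0.025, 119.253], [0.003, 0.254, -0.967, 428.152], [0.0, 0.0, 0.0, 1.0]]
mark_of dock 0.68 [597. 102.   6.]
mark_of pack 0.65 [599. 125.  70.]
mark_of pack 0.6 [595. 100.  13.]
mark_of catch_left_pad 0.74 [598. 125.  68.]
mark_of catch_right_pad 0.75 [595.  77.  73.]
mark_of lock_top 0.9 [527. 108.  90.]
```

View pics/w1.png

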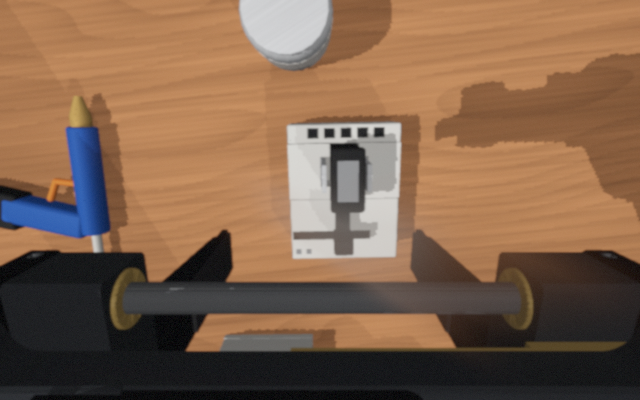

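```bash
cat >> h.py <<'E'
def ray(C,K,u,v,z):
    f=200/np.tan(np.radians(K[0]/2)); d=C[:3,:3]@[(u-K[1])/f,(v-K[2])/f,1]; return C[:3,3]+d*(z-C[2,3])/d[2]
E
cat > c.py <<'E'
from h import *
q=np.load('w1.npz');C,K=q['C'],q['K']
pts=np.array([ray(C,K,u,v,45)[:2] for u,v in [(288,125),(401,123),(397,258),(293,259)]])
print(pts.round(1)); 
loc=np.array([(52,62),(52,-62),(-105,-62),(-105,62)])
# rigid fit
def fit(th):
    r=np.array([[np.cos(th),-np.sin(th)],[np.sin(th),np.cos(th)]]); t=pts.mean(0)-r@loc.mean(0); return t,(loc@r.T+t-pts)
b=min(np.arange(-.3,.3,.002),key=lambda t:(fit(t)[1]**2).sum()); print(b,fit(b))
im=cv2.imread('pics/w1.png')[110:270,270:420]; cv2.imwrite('pics/w1c.png',cv2.resize(im,None,fx=4,fy=4,interpolation=cv2.INTER_CUBIC)[:600])
E
python3 c.py
```

```text
[[653.7 155.6]
 [642.4  33.7]
 [484.7  46.6]
 [497.3 170.8]]
-0.0919999999999998 (array([595.91555147,  99.24984577]), array([[-0.33642765,  0.58769042],
       [-0.37011866, -0.98975584],
       [ 0.95658466,  0.52020062],
       [-0.25003834, -0.1181352 ]]))
```

View pics/w1c.png

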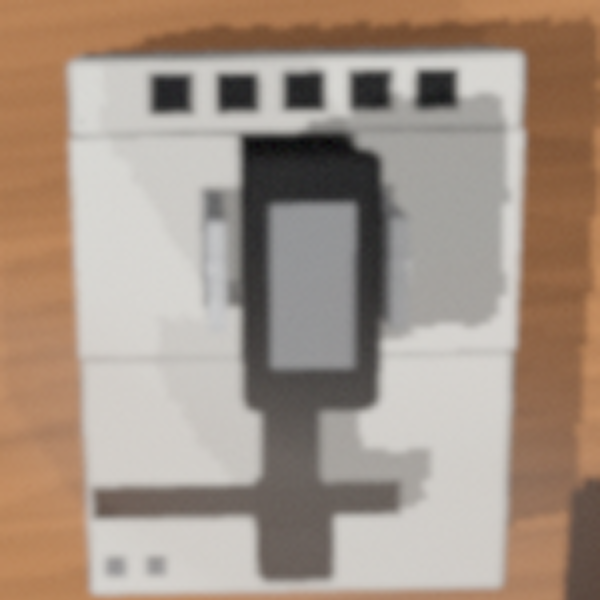

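The crop shows the dock's block corners clearly and my fit to them is good to 1 mm: origin (596,99), yaw -0.092. The lock grip is near pixel (344,240) and nearly shut. I'll go above the lock.

Emit:
apply_moves([
  [[2,2,0.7],[0,-1,0],9.5],
  [[2,2,0.7],[0,0,0],9.5],
  [[2,2,0.7],[0,0,0],9.5],
  [[1,2,0.4],[0,0,0],9.5],
  [[0,2,0],[0,0,0],9.5],
])

```text
t: 4.78
eef_pos: [521.7, 108.2, 154.7]
tcp_rot: [-1.569, 0.01, 3.053]
ft_force: [0.8, 0.2, -0.6]
opening: 0.999
```

```bash
sed -i 's/w1/w2/g' b.py; echo "save(p,'w2.png')" >> b.py; python3 b.py
```

```text
4.775 [521.7 108.2 154.7] [-1.569  0.01   3.053] [ 0.08  0.43  1.86 -0.    0.84  1.74]
60.10632439962612 321.2856419810925 200.49510516498006 [[-0.088, -0.964, -0.25, 592.635], [-0.996, 0.086, 0.019, 101.75], [0.003, 0.251, -0.968, 326.864], [0.0, 0.0, 0.0, 1.0]]
mark_of pack 0.85 [596.  99.  13.]
mark_of catch_right_pad 0.9 [598.  76.  73.]
mark_of lock_top 0.79 [526. 108.  88.]
```

View pics/w2.png

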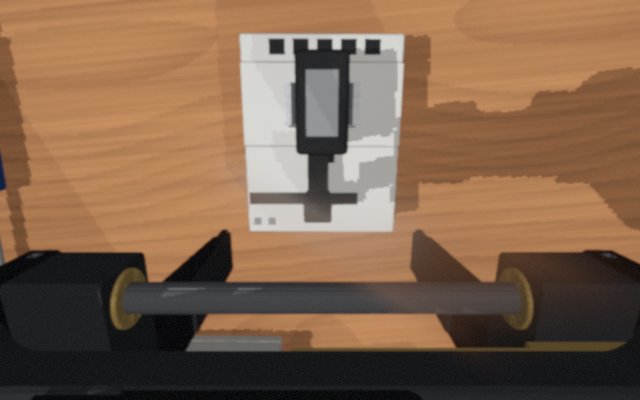

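The grip's top is at pixel (317,213), midway between the fingers. I'll descend and close on it.

Emit:
apply_moves([
  [[-0.1,2,0],[0,0,0],9.5],
  [[0,2.2,0],[0,0,0],9.5],
  [[0,2.2,0],[0,0,0],9.5],
  [[0,2.2,0],[0,0,0],9.5],
  [[0,1.4,0],[0,0,0],9.5],
])

```text
t: 5.7
eef_pos: [528.9, 108.7, 58.2]
tcp_rot: [-1.571, 0.021, 3.054]
ft_force: [-0.1, 0.2, 0.0]
opening: 1.0
```

Emit:
apply_moves([
  [[0,0,0],[0,0,0],3],
  [[0,0,0],[0,0,0],1],
  [[0,0,0],[0,0,0],1],
  [[0,0,0],[0,0,0],1],
  [[0,0,0],[0,0,0],1],
])

```text
t: 6.32
eef_pos: [530.0, 108.8, 60.2]
tcp_rot: [-1.572, 0.024, 3.054]
ft_force: [0.5, -0.0, 0.8]
opening: 0.529
```

Emit:
apply_moves([
  [[0.7,0.4,0],[0,0,-1.4],5],
  [[0,0.2,0],[0,0,0],5],
  [[0,0,0],[0,0,0],5],
  [[0,0,0],[0,0,0],1],
  [[0,0,0],[0,0,0],1],
])

```text
t: 6.95
eef_pos: [522.6, 109.5, 53.6]
tcp_rot: [-1.572, -0.003, 3.054]
ft_force: [0.3, 0.2, -0.7]
opening: 0.374
```

Emit:
apply_moves([
  [[0,0,0],[0,0,0],1],
  [[0,0,0],[0,0,0],1],
  [[0,0,0],[0,0,0],1],
  [[0,0,0],[0,0,0],1],
  [[0,0,0],[0,0,0],1],
])

```text
t: 7.58
eef_pos: [522.6, 109.5, 53.7]
tcp_rot: [-1.572, -0.002, 3.054]
ft_force: [-0.5, -0.4, 0.0]
opening: 0.209
```

Gripped at 20 mm opening, which matches the lock's width. Now I'll slide along +y (tool -z).

Emit:
apply_moves([
  [[0,0,-0.8],[0,0,0],1],
  [[0,0,-0.8],[0,0,0],1],
  [[0,0,-0.8],[0,0,0],1],
  [[0,0,-0.8],[0,0,0],1],
  [[0,0,-0.6],[0,0,0],1],
])

```text
t: 8.2
eef_pos: [526.3, 149.7, 53.7]
tcp_rot: [-1.571, -0.002, 3.054]
ft_force: [0.7, -2.0, -1.1]
opening: 0.211
```

Emit:
apply_moves([
  [[0,0,-0.4],[0,0,0],1],
  [[0,0,-0.3],[0,0,0],1],
  [[0,0,-0.3],[0,0,0],1],
  [[0,0,-0.2],[0,0,0],1],
  [[0,0,0],[0,0,0],1],
])

```text
t: 8.82
eef_pos: [526.6, 152.8, 53.7]
tcp_rot: [-1.558, -0.006, 3.057]
ft_force: [-0.4, 1.1, -0.8]
opening: 0.205
```

It hit the end stop. I'll release and lift.

Emit:
apply_moves([
  [[0,0,0],[0,0,0],4],
  [[0,0,0],[0,0,0],4],
  [[0,0,0],[0,0,0],4],
  [[0,0,0],[0,0,0],4],
  [[0,-1.5,0],[0,0,0],4],
])

```text
t: 9.45
eef_pos: [526.1, 153.9, 68.5]
tcp_rot: [-1.558, -0.008, 3.058]
ft_force: [-0.1, 0.4, -0.2]
opening: 0.423
```

Emit:
apply_moves([
  [[0,-2.5,0],[-0.4,0,0],9.5],
  [[0,-2.5,0],[0,0,0],9.5],
  [[0,-2.5,0],[0,0,0],9.5],
  [[0,-2,0],[0,0,0],9.5],
  [[0,0,0],[0,0,0],9.5],
])

```text
t: 10.07
eef_pos: [527.4, 154.9, 172.0]
tcp_rot: [-1.567, -0.003, 3.059]
ft_force: [-0.1, 0.3, -0.8]
opening: 0.887
```

```bash
sed -i 's/w2/w3/g' b.py; python3 b.py
```

```text
10.075 [527.4 154.9 172. ] [-1.567e+00 -3.000e-03  3.059e+00] [ 0.17  0.44  1.79 -0.    0.92  1.82]
60.10632439962612 321.2856419810925 200.49510516498006 [[-0.082, -0.961, -0.263, 600.68], [-0.997, 0.081, 0.017, 149.132], [0.005, 0.263, -0.965, 343.277], [0.0, 0.0, 0.0, 1.0]]
mark_of dock 0.79 [321. 233.   0.]
mark_of catch_left_pad 0.64 [600. 128.  68.]
mark_of catch_right_pad 0.68 [596.  74.  79.]
mark_of lock_top 0.88 [529. 153.  89.]
```

View pics/w3.png

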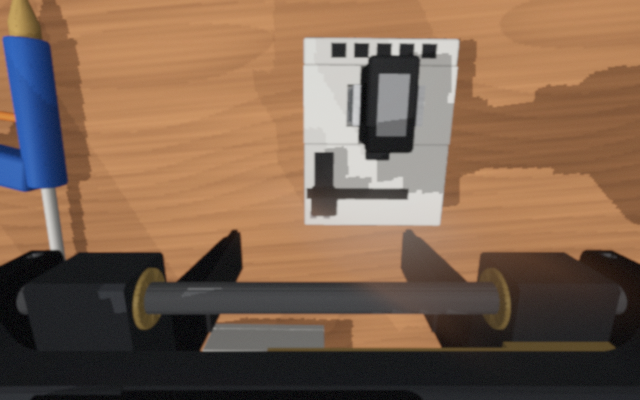

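The picture shows the lock at the left end of its track, with the tongue at pixel (323,165) clear of the pack at (390,105). Next I'll go over the pack.

Emit:
apply_moves([
  [[-1.9,0,1.2],[0,0.5,0],9.5],
  [[-1.9,0,1.2],[0,0,0],9.5],
  [[-1.9,0,1.2],[0,0,0],9.5],
  [[-1.6,0,1.1],[0,0,0],9.5],
  [[0,0,0],[0,0,0],9.5],
])

```text
t: 11.0
eef_pos: [600.5, 96.3, 166.9]
tcp_rot: [-1.565, -0.01, 3.048]
ft_force: [-0.0, -0.2, -0.4]
opening: 1.002
```

```bash
sed -i 's/w3/w4/g' b.py; python3 b.py
```

```text
11.0 [600.5  96.3 166.9] [-1.565 -0.01   3.048] [ 0.05  0.52  1.65 -0.01  0.98  1.72]
60.10632439962612 321.2856419810925 200.49510516498006 [[-0.093, -0.959, -0.269, 674.802], [-0.996, 0.092, 0.018, 89.905], [0.007, 0.27, -0.963, 337.625], [0.0, 0.0, 0.0, 1.0]]
mark_of pack 0.79 [597. 102.  13.]
mark_of catch_left_pad 0.77 [600. 122.  67.]
mark_of catch_right_pad 0.79 [598.  78.  74.]
```

View pics/w4.png

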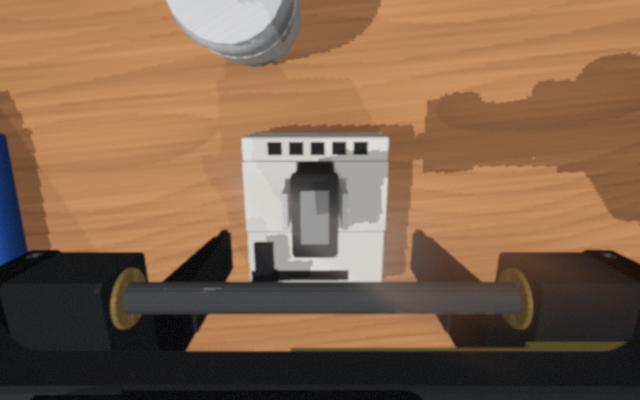

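The pack is between the fingers, its cap centred near pixel (315,210) and about 4 mm off centre. I'll correct that and descend.

Emit:
apply_moves([
  [[0.4,0.5,-0.3],[-0.3,0,0.6],9.5],
  [[0,1.5,0],[0,0,0],9.5],
  [[0,1.5,0],[0,0,0],9.5],
  [[0,1.0,0],[0,0,0],9.5],
  [[0,0,0],[0,0,0],9.5],
])

```text
t: 11.92
eef_pos: [593.9, 102.6, 118.7]
tcp_rot: [-1.57, -0.0, 3.052]
ft_force: [1.0, -0.4, -0.5]
opening: 1.002
```

Emit:
apply_moves([
  [[-0.3,1.3,0.2],[0,0,0],9.5],
  [[0,1.5,0],[0,0,0],9.5],
  [[0,1.5,0],[0,0,0],9.5],
  [[0,1.5,0],[0,0,0],9.5],
  [[0,0.3,0],[0,0,0],9.5],
])

```text
t: 12.55
eef_pos: [597.0, 99.9, 53.2]
tcp_rot: [-1.57, -0.0, 3.051]
ft_force: [0.7, -0.2, -0.2]
opening: 0.998
```

Emit:
apply_moves([
  [[0,0,0],[0,0,0],5.6],
  [[0,0,0],[0,0,0],5.6],
  [[0,0,0],[0,0,0],5.6],
  [[0,0,0],[0,0,0],5.6],
  [[0,0,0],[0,0,0],5.6],
])

```text
t: 13.18
eef_pos: [597.7, 100.0, 54.4]
tcp_rot: [-1.571, 0.002, 3.052]
ft_force: [-0.5, -0.3, -0.1]
opening: 0.597
```

Emit:
apply_moves([
  [[0,0,0],[0,0,0],3],
  [[0,0,0],[0,0,0],3],
  [[0,0,0],[0,0,0],3],
  [[0,0,0],[0,0,0],3],
  [[0,0,0],[0,0,0],3],
])

```text
t: 13.8
eef_pos: [597.8, 100.2, 55.1]
tcp_rot: [-1.571, 0.003, 3.052]
ft_force: [-0.1, 1.1, 0.5]
opening: 0.385
```

Emit:
apply_moves([
  [[0,0,0],[0,0,0],3],
  [[0,0,0],[0,0,0],3],
  [[0,0,0],[0,0,0],3],
  [[0,0,0],[0,0,0],3],
  [[0,0,0],[0,0,0],3],
])

```text
t: 14.42
eef_pos: [597.8, 100.2, 55.1]
tcp_rot: [-1.571, 0.003, 3.052]
ft_force: [-0.1, 1.5, 2.1]
opening: 0.385
```

The opening reads 36.6 mm where I expected about 40, so I'll look before lifting.

```bash
cat > d.py <<'E'
from h import *
p,C=shot('wrist'); q,D=shot('side')
find(p,C,['pack','catch_left_pad','catch_right_pad','lock_top'])
find(q,D,['pack','catch_left_pad','catch_right_pad','lock_top'])
a=p['img'][150:350,170:470]; b=cv2.resize(q['img'][170:260,210:360],(600,360),interpolation=cv2.INTER_CUBIC)
im=np.vstack([cv2.resize(a,(600,400))[:240*1],b]); print(readout.state()['opening'])
cv2.imwrite('pics/w5.png',im[:,:,::-1])
E
python3 d.py
```

```text
mark_of pack 0.91 [599. 100.  13.]
mark_of pack 0.58 [597. 102.  -0.]
mark_of pack 0.35 [600. 120.  76.]
mark_of catch_left_pad 0.6 [602. 122.  74.]
mark_of lock_top 0.82 [324. 583.  87.]
mark_of lock_top 0.67 [526. 150.  86.]
0.3847248009479452
```

View pics/w5.png

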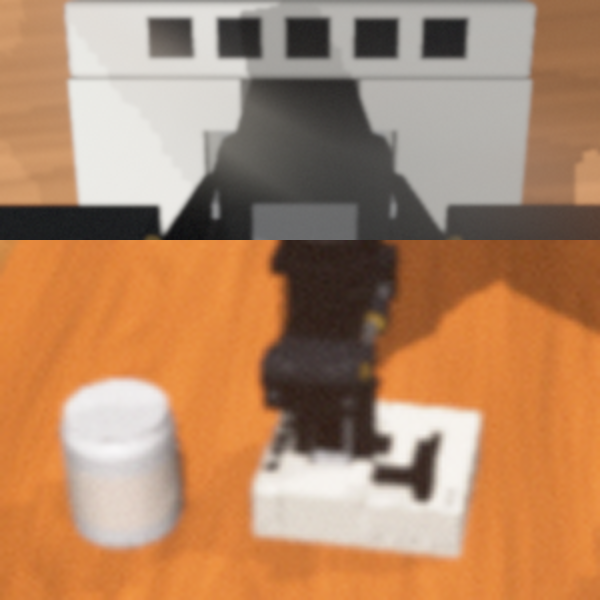

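The catches look pressed in: the plates at crop (213,170) and (393,170) are about 42 mm apart, and the finger tips bear on them. I'll lift gently and watch the force.

Emit:
apply_moves([
  [[0,-0.3,0],[0,0,0],3],
  [[0,-0.3,0],[0,0,0],3],
  [[0,-0.3,0],[0,0,0],3],
  [[0,-0.3,0],[0,0,0],3],
  [[0,-0.3,0],[0,0,0],3],
])

```text
t: 15.55
eef_pos: [597.2, 100.0, 70.1]
tcp_rot: [-1.57, 0.001, 3.052]
ft_force: [0.5, 0.4, -3.4]
opening: 0.384
```

The force is -3.4 N, which is the pack's weight, so it is free and coming up.

Emit:
apply_moves([
  [[0,-1,0],[0,0,0],3],
  [[0,-1,0],[0,0,0],3],
  [[0,-1,0],[0,0,0],3],
  [[0,-1,0],[0,0,0],3],
  [[0,-1,0],[0,0,0],3],
])

```text
t: 16.18
eef_pos: [597.1, 100.1, 123.9]
tcp_rot: [-1.57, 0.001, 3.052]
ft_force: [0.2, -0.4, -2.0]
opening: 0.381
```

Emit:
apply_moves([
  [[0,-1.5,0],[0,0,0],3],
  [[0,-1.5,0],[0,0,0],3],
  [[0,-1.5,0],[0,0,0],3],
  [[0,-1.5,0],[0,0,0],3],
  [[0,-1.5,0],[0,0,0],3],
])

```text
t: 16.8
eef_pos: [596.9, 100.1, 204.4]
tcp_rot: [-1.57, 0.001, 3.052]
ft_force: [0.0, 0.4, -2.9]
opening: 0.382
```

Emit:
apply_moves([
  [[0,-1,0],[0,0,0],3],
  [[0,-0.5,0],[0,0,0],3],
  [[0,0,0],[0,0,0],3],
  [[0,0,0],[0,0,0],3],
  [[0,0,0],[0,0,0],3],
])

```text
t: 17.42
eef_pos: [596.7, 100.1, 220.5]
tcp_rot: [-1.57, 0.001, 3.052]
ft_force: [0.7, -1.4, -1.8]
opening: 0.381
```

```bash
sed -i 's/w5/w6/;s/170:260,210:360/130:260,210:360/;s/(600,360)/(600,520)/;s/\[:240\*1\]/[:80]/' d.py; python3 d.py; python3 -c "
from h import *
s=readout.state();print(s['t'],s['eef_pos'],s['tcp_rot'],s['ft_force'],s['qvel'])"
```

```text
mark_of pack 0.92 [594. 101. 179.]
mark_of catch_left_pad 0.56 [597. 114. 237.]
mark_of pack 0.78 [598. 102. 171.]
mark_of pack 0.4 [ 540. -426.   -1.]
mark_of catch_left_pad 0.52 [ 538. -427.    1.]
mark_of catch_left_pad 0.5 [599. 119. 240.]
mark_of lock_top 0.84 [322. 580.  88.]
mark_of lock_top 0.65 [526. 152.  87.]
mark_of lock_top 0.61 [239. 237.  87.]
0.38196972796202516
17.925 [596.88297952 100.09263634 221.02866361] [-1.57057409e+00  1.90012396e-03  3.05171978e+00] [-0.46471621  0.20692023 -2.79596366] [-0.00046622  0.00098937  0.00079294 -0.00115295  0.0008861  -0.00198908]
```

View pics/w6.png

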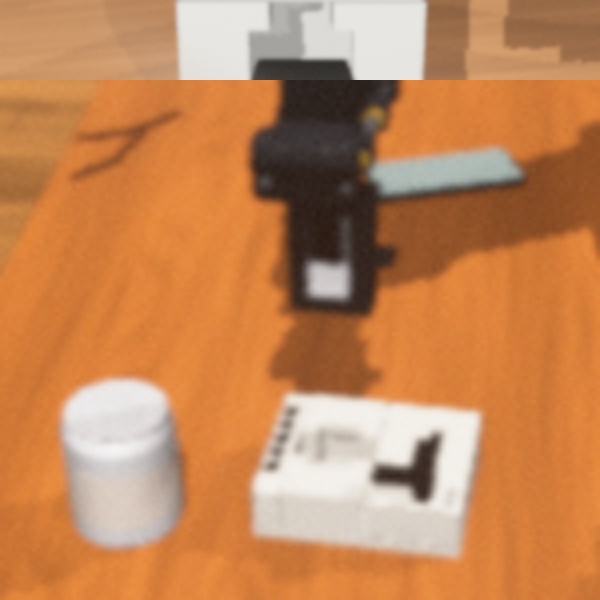

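The pack hangs upright in the fingers above an empty bay. By kinematics its underside is at about 174 mm, and the nets say 171–179 mm. The lock grip is at the open end and the tin is undisturbed. Handing in.

```bash
python3 -c "
from h import *
print(env.job_done())"
```

```text
the job is handed in; nothing more can be done
None
```

The job is done and handed in at about 18 s. I slid the lock grip to its end stop and let go of it there. Then I pinched the pack's two catches, lifted it straight up, and finished holding it still and upright above the charger.

Last checks:
- **Pack height:** the underside is at about 174 mm from the arm's motion, and the networks put it at 171 to 179 mm. That leaves about 13 cm of clear air above the charger.
- **Pack hold:** the measured load is about 2.8 N, which fits the pack's weight, and the joints are at rest.
- **Lock:** the networks put the grip about 45 mm along its track, so it is fully open, and the picture agrees.
- **Bystanders:** the arm did not touch the tin, phone or glue gun. I did not measure their positions again, and the glue gun is outside the last picture.

One reading disagreed: the finger opening was 36.5 mm where I expected 40 mm for fully pinched catches. The wrist picture showed the plates about 42 mm apart, and the pack came free with only its own weight on the wrist, so I took the catches as fully pressed.

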